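# Square up the radio and hover its back cover over the screw posts

### The arm

A 7-joint arm with a two-finger parallel gripper is mounted at the origin on the work surface. World frame = base frame: x ahead of the robot, y to its left, z up, the work surface at z = 0. Lengths are in m, angles in rad, forces in N, time in s.
With the tool pointing down it reaches from about 0.425 to 0.875 m from the base axis. Payload 4.7 kg.
Tool frame: the origin (TCP) lies at the very end of the fingers, on their centre line; the grasp point (between the pads) lies 19 mm behind it; z points along the fingers, y is the direction in which the jaws open and shut (so a half turn about z gives the same grasp; the last joint's range is limited). The gripper opens to 87 mm and grips with 3 to 60 N. Pads are 19 mm wide; open, the fingers measure 117 mm over their backs; the gripper's body (75 mm by 190 mm) begins 51 mm behind the grasp point.
Start: joints at [1.191, 0.321, -0.07, 1.45, 0.023, 1.371, -0.057], TCP at [0.249, -0.6, 0.223] pointing down, gripper open.
Joint ranges: [-2.86, 2.86], [-0.3, 2.09], [-1.38, 1.24], [0.06, 2.45], [-1.56, 4.7], [0.09, 2.05], [-2.69, 2.69]. Speed limits (rad/s): [2.57, 2.57, 3.14, 3.14, 3.14, 3.14, 3.14].

### API

Orientations are given as a rotation vector (axis times angle).
In Python, from bench import ctrl gives the robot as it stands. The module is installed in compiled form; this text tells all that it offers.
- The arm moves only by the tool move_arm, never from a script. Its arguments are lists of equal length, an entry for each row: "dp": the shift along the tool's x, y, z in units of 30 mm (1.0 is 30 mm), a list of three; "turn": the turn about the tool's z in units of 5 degrees (1.0 is 5 degrees); "jaw": the opening, from -1 (shut) to 1 (fully open). A call has 1 to 5 rows; each row is the pose to reach, as a shift and turn from the pose commanded when the call began, along the tool's axes at that moment; what a row does not reach only later rows make up. A row lasts 1/10 s, in which the tool goes at most 50 mm and 8.59 degrees, less where a joint would pass 70% of its speed; a pose out of reach is approached as far as the arm can. A call with a gripper value outside its range is refused whole. The fingers move at their own pace and stop on an object; "grip_force" is the grip in N (left out, the last holds). Time passes only in rows, so rows that repeat a pose let the fingers close. It gives the time, the measured TCP pose, the force and the opening at its end, in the units of the state.
- ctrl.get_state(): the state, without advancing time (a new reading comes with each control period).
- ctrl.get_image(name): name is "scene" or "top" or "wrist"; returns the picture (420x560x3 uint8, red, green, blue); there is no depth.
- ctrl.camera_info(name): a dict with "intrinsics" (3x3 intrinsics, pixels), "extrinsics" (4x4, takes a point from world to camera coordinates). Camera axes: x right, y up, looking along -z (the intrinsics and any distortion apply to the point x, -y, -z); pixel columns grow to the right and rows downward; lengths in m; the calibration is good to about 2 mm. The wrist camera is an equidistant fisheye: a pixel r from the principal point sees the ray r / f radians off the axis. A picture is of the moment at which its call begins: read the wrist's pose just before it. camera_info takes no time and is no camera call; for the wrist camera it gives the pose at the moment of the call.
- ctrl.close_job(): hands the job in, once; it reports no verdict.
Trained networks look in the newest picture that a camera, given by its name, has taken for a name from the list of things; names that differ only in an ending like _2 or _b are one class to them, and where a whole thing is asked for, a point or a joint stands for the part that bears it (a point fixed in the world has none). Each returns a list of dicts, best first, with "confidence" (0 to 1); they miss things now and then, are a little off and sometimes report something else, mostly with a low value. They report only what shows in the picture. A call takes as long as a camera call. They do not tell look-alikes from the thing itself.
- ctrl.look_for(camera, target): "rect" ([centre column, centre row, width, height] in pixels, round what is visible of it).
- ctrl.masks_of(camera, target): "region" (420x560 bool, what is visible of it) and "rect" ([centre column, centre row, width, height] in pixels, round what is visible of it).
The state is a dict: "time": time; "joint_positions": joint angles; "qd": joint speeds; "joint_torque": joint torques, N m; "position": TCP position; "tool_rot": TCP orientation; "ft_force": force on the tool from outside, world axes, zero at the start; "torque": the same for the moment, N m; "grip_width": opening from 0.0 (shut) to 1.0 (fully open).
Only numpy, scipy, OpenCV 4.12 (cv2) and the standard library are available. Lean on these libraries where they do the work, as an engineer would, in place of code of your own. Each camera call takes 0.05 s, during which the arm holds its last target. There are 200 camera calls.

### The job

Push the open radio square and flush into the corner of the wooden fence, its long side without the knob against the back strip and its end against the side strip. Then pick up its back cover (it has a carrying grip) and hold it level about 15 to 20 mm above the radio, not touching it, with its three screw holes centred over the three threaded holes, so that I can start the screws. Finish while still holding the cover there; leave the radio home in the corner and the other things on the bench alone.

Things in the scene. Friction and masses are not known exactly. Their poses are not given: they have to be found in the camera images.
- fence: L-shaped fence of two wooden strips, 22 mm wide, 30 high, fixed to the bench, yaw within 0.2 rad. Origin: inner corner at bench height; z up. Back strip: inner face is this frame's plane x = 0, from y = 0 to -180 mm. Side strip: inner face is the plane y = 0, from x = 0 to -120 mm. The corner's free space is at negative x and y.
- radio: Grey battery radio lying on its front, open back up, loose, 92 mm in x, 160 in y, 45 high, about 0.32 kg (2 to 5 N to slide). Origin: centre of underside, z up. Plain flat faces but for the knob. Home, its +x side is on the back strip and its +y end on the side strip: origin at (-46, -80) mm in the fence's frame, axes parallel. Starts 25 to 65 mm short in x and y, up to 0.2 rad askew.
- cover: Back cover of the radio, loose on the bench, outside up: grey plate 92 mm in x, 160 in y, 5 thick, about 0.12 kg, a straight carrying grip on top in the middle. Three 10 mm through holes: two at the -y end, one at the +y end. Origin: centre of the plate's underside. It fits the radio with its axes the same way as the radio's.
- radio_knob (a point): Round volume knob, 24 mm across, sticking out 13 mm from the radio's -x side at y = +60 mm. This point: on its axis at its outer end, 23 mm above the bench.
- cover_grip (a point): Centre of the cover's carrying grip, an upright block 22 mm wide in x, 70 long in y, 25 high, standing on the 5 mm plate (its top 30 mm above the underside). This point is 17.5 mm above the cover's underside centre; axes as the cover's.
- cover_hole0 (a point): Centre of a 10 mm screw hole of the cover, at the underside (x = -34, y = -66 mm in the cover's frame); belongs over radio_hole0.
- radio_hole0 (a point): Centre of a threaded hole (5 mm dark hole in a 10 mm brass insert) on top of a post in the radio, level with the rim, 45 mm above its underside (x = -34, y = -66 mm in the radio's frame).
- cover_hole1 (a point): Centre of a 10 mm screw hole of the cover, at the underside (x = +34, y = -66 mm in the cover's frame); belongs over radio_hole1.
- radio_hole1 (a point): Centre of a threaded hole (5 mm dark hole in a 10 mm brass insert) on top of a post in the radio, level with the rim, 45 mm above its underside (x = +34, y = -66 mm in the radio's frame).
- cover_hole2 (a point): Centre of a 10 mm screw hole of the cover, at the underside (x = 0, y = +66 mm in the cover's frame); belongs over radio_hole2.
- radio_hole2 (a point): Centre of a threaded hole (5 mm dark hole in a 10 mm brass insert) on top of a post in the radio, level with the rim, 45 mm above its underside (x = 0, y = +66 mm in the radio's frame).
- desk_tidy: White plastic desk tidy, open-topped, 85 x 130 mm and 85 high, pens in it stand 135 mm high. Bystander. Origin: centre of its underside.
- bowl: Small white ceramic bowl, 104 mm across and 40 high, with three crayons sticking out to 53 mm height. Bystander. Origin: centre of its underside.
- bookmark_clip: Stainless steel spoon-shaped bookmark clip lying flat, about 98 mm long along its x, 28 wide, 8 high. Bystander. Origin: underside, middle of its stem.
Things that resemble listed ones, but are neither listed nor needed, are in the scene too. Leave any blue, orange or pink look-alike of the radio alone.

How it is judged:
By the outcome, as a careful person would: the job done as asked, in the order asked, and still so for the second after the job is handed in, while the arm keeps its last pose, push and grip.
It also fails if it takes over 67 s, if anything falls off the work surface, if the arm or the gripper's body presses on something with over 40 N, if the wrist force passes 120 N, or if a joint passes its speed limit or range.

## Working session

There is one attempt and no reset: what is moved stays moved. The work goes in short steps, Python scripts to look and compute and a tool call to move; the robot and the scene stay as the last step left them, time stands still between calls to the robot, and variables do not carry over. Pictures are saved under pics/ and viewed, about 8 in all and at most 12, crops included, and the job is handed in when it is done.

Besides the shell and the picture viewer there is one more tool, called after "Emit:" as name(argument=value, ...) on one line, values as JSON. move_arm: Moves the arm, as the interface text tells. Its arguments: {"type":"object","properties":{"dp":{"type":"array","items":{"type":"array","items":{"type":"number"}}},"turn":{"type":"array","items":{"type":"number"}},"jaw":{"type":"array","items":{"type":"number"}},"grip_force":{"type":"number"}},"required":["dp","turn","jaw"]}

```bash
mkdir -p pics
python3 - <<'E'
from bench import ctrl
import cv2,numpy as np
np.set_printoptions(precision=4,suppress=True)
print(ctrl.get_state())
for n in("top","scene","wrist"):
    im=ctrl.get_image(n); cv2.imwrite(f"pics/{n}0.png",im[:,:,::-1]); i=ctrl.camera_info(n); print(n,i)
    for t in("radio","cover","fence","radio_knob","cover_grip") if n!="wrist" else ():
        print(t,[(np.round(d["rect"],1).tolist(),round(d["confidence"],2)) for d in ctrl.look_for(n,t)])
E
```

```text
{'time': 0.0, 'joint_positions': array([ 1.1911,  0.3219, -0.0701,  1.4517,  0.0226,  1.3708, -0.0569]), 'qd': array([ 0.0016,  0.0013, -0.0001, -0.0012,  0.0003,  0.0011,  0.0003]), 'joint_torque': array([ -0.0001, -49.1284,  -0.4043, -31.2524,  -0.0641,   0.0437,
         0.0002]), 'position': array([ 0.2492, -0.5997,  0.2214]), 'tool_rot': array([-3.079 , -0.6143,  0.0007]), 'ft_force': array([0.316 , 0.1854, 0.4608]), 'torque': array([ 0.0153, -0.0508,  0.0234]), 'grip_width': 1.0004498092648006}
top {'intrinsics': array([[512.0411,   0.    , 276.1434],
       [  0.    , 512.0411, 200.4233],
       [  0.    ,   0.    ,   1.    ]]), 'extrinsics': array([[-0.0087, -0.9997,  0.0222,  0.0433],
       [ 0.9972, -0.007 ,  0.0739, -0.5925],
       [-0.0737,  0.0228,  0.997 , -1.3505],
       [ 0.    ,  0.    ,  0.    ,  1.    ]])}
radio [([244.0, 198.1, 59.4, 36.9], 0.86), ([308.5, 259.2, 56.3, 69.3], 0.81), ([218.1, 281.7, 65.6, 47.0], 0.59), ([108.1, 290.1, 74.5, 58.7], 0.55)]
cover [([398.4, 229.4, 64.7, 59.0], 0.91)]
fence [([218.7, 186.6, 79.8, 62.7], 0.93), ([394.8, 226.6, 68.0, 5
[... 735 characters left out ...]
6), ([281.5, 239.1, 63.3, 66.4], 0.62), ([172.0, 168.1, 45.2, 60.1], 0.61)]
cover [([238.2, 142.8, 39.3, 36.5], 0.77)]
fence [([285.2, 277.5, 95.9, 64.8], 0.79)]
radio_knob [([454.9, 303.7, 69.9, 73.6], 0.83), ([364.4, 225.6, 66.9, 64.9], 0.74), ([301.6, 174.4, 60.2, 37.1], 0.7), ([280.3, 241.0, 68.0, 70.4], 0.65)]
cover_grip [([236.8, 143.7, 37.6, 40.7], 0.72)]
wrist {'intrinsics': array([[325.1923,   0.    , 279.8763],
       [  0.    , 325.1923, 211.9774],
       [  0.    ,   0.    ,   1.    ]]), 'extrinsics': array([[ 0.3831, -0.9237,  0.0009, -0.6493],
       [ 0.8795,  0.3645, -0.3058,  0.0354],
       [ 0.2821,  0.118 ,  0.9521, -0.3916],
       [ 0.    ,  0.    ,  0.    ,  1.    ]])}
```

View pics/top0.png

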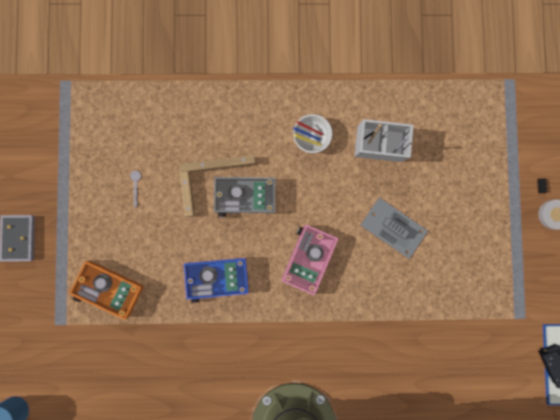

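View pics/scene0.png

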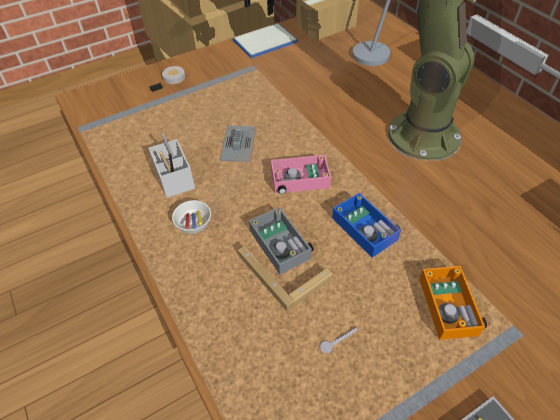

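```bash
cat > h.py <<'E'
from bench import ctrl
import cv2,numpy as np
from scipy.spatial.transform import Rotation as R
np.set_printoptions(precision=4,suppress=True)
def proj(n,P,info=None):
    i=info or ctrl.camera_info(n);K=i["intrinsics"];E=i["extrinsics"]
    p=np.atleast_2d(P)@E[:3,:3].T+E[:3,3]; p=p*[1,-1,-1]
    if n=="wrist":
        r=np.hypot(p[:,0],p[:,1]);th=np.arctan2(r,p[:,2]);q=p[:,:2]/np.maximum(r,1e-9)[:,None]*th[:,None]
    else: q=p[:,:2]/p[:,2:]
    return q*[K[0,0],K[1,1]]+K[:2,2]
def back(n,uv,z,info=None):
    i=info or ctrl.camera_info(n);K=i["intrinsics"];E=i["extrinsics"]
    q=(np.atleast_2d(uv)-K[:2,2])/[K[0,0],K[1,1]]
    if n=="wrist":
        th=np.hypot(*q.T);s=np.where(th>1e-9,np.sin(th)/np.maximum(th,1e-9),1);d=np.c_[q*s[:,None],np.cos(th)]
    else: d=np.c_[q,np.ones(len(q))]
    d=(d*[1,-1,-1])@E[:3,:3]; c=-E[:3,:3].T@E[:3,3]
    return c+d*((z-c[2])/d[:,2])[:,None]
def ytool():  # world yaw of tool y axis, world yaw of tool x
    m=R.from_rotvec(ctrl.get_state()["tool_rot"]).as_matrix(); return np.arctan2(m[1,0],m[0,0]),m
def go(P,yawx=None):
    "dp/turn to world TCP P with tool x axis at world yaw yawx"
    s=ctrl.get_state();y,m=ytool();dp=m.T@(np.array(P)-s["position"])/.03
    t=0 if yawx is None else -np.degrees((yawx-y+np.pi)%(2*np.pi)-np.pi)/5
    print("t",round(s["time"],2),"pos",s["position"],"yawx",round(y,4),"F",s["ft_force"],"grip",round(s["grip_width"],3),"-> dp",dp.round(3),"turn",round(t,3))
def pose(local,o,yaw):
    c,s=np.cos(yaw),np.sin(yaw);L=np.atleast_2d(local);return np.c_[L[:,:2]@[[c,s],[-s,c]]+o[:2],L[:,2]]
def snap(n,name,scale=1,crop=None):
    i=ctrl.camera_info(n);im=ctrl.get_image(n)
    np.savez(f"pics/{name}.npz",im=im,K=i["intrinsics"],E=i["extrinsics"])
    o=im[:,:,::-1]
    if crop: o=o[crop[1]:crop[3],crop[0]:crop[2]]
    cv2.imwrite(f"pics/{name}.png",cv2.resize(o,None,fx=scale,fy=scale,interpolation=cv2.INTER_CUBIC))
def info(name):
    d=np.load(f"pics/{name}.npz");return {"intrinsics":d["K"],"extrinsics":d["E"]}
E
python3 - <<'E'
from h import *
print("radio corners-ish",back("top",[[215,178],[275,178],[275,213],[215,213],[245,196]],.045))
print("fence",back("top",[[190,170],[255,160],[187,215]],.03))
print("cover",back("top",[[396,227],[380,199],[428,235],[412,256],[362,222]],.005))
go([.55,.02,.30],0); go([.50,-.27,.25],0)
E
```

```text
radio corners-ish [[0.6514 0.1998 0.045 ]
 [0.6505 0.0417 0.045 ]
 [0.5579 0.0425 0.045 ]
 [0.5591 0.1998 0.045 ]
 [0.6033 0.121  0.045 ]]
fence [[0.675  0.2677 0.03  ]
 [0.701  0.0945 0.03  ]
 [0.5551 0.2752 0.03  ]]
cover [[ 0.5194 -0.2866  0.005 ]
 [ 0.5959 -0.2448  0.005 ]
 [ 0.497  -0.3734  0.005 ]
 [ 0.4406 -0.3281  0.005 ]
 [ 0.5337 -0.1942  0.005 ]]
t 0.65 pos [ 0.2494 -0.6003  0.2226] yawx 0.3938 F [-0.6772 -0.3137 -0.3942] grip 0.998 -> dp [ 17.187 -15.247  -2.582] turn 4.513
t 0.65 pos [ 0.2494 -0.6003  0.2226] yawx 0.3938 F [-0.6772 -0.3137 -0.3942] grip 0.998 -> dp [11.938 -6.961 -0.914] turn 4.513
```

Emit:
move_arm(dp=[[1.3, -0.8, -0.1], [2.6, -1.6, -0.2], [3.9, -2.4, -0.3], [5.2, -3.2, -0.4], [6.5, -4, -0.5]], turn=[0.9, 1.8, 2.7, 3.6, 4.5], jaw=[1, 1, 1, 1, 1])

```text
time: 1.15
position: [0.3843, -0.4131, 0.238]
tool_rot: [3.141, -0.004, 0.001]
ft_force: [1.2, -0.8, -0.4]
grip_width: 0.995
```

Run:
```python
from h import *
go([.50,-.27,.25],0)
```

```text
t 1.15 pos [ 0.3843 -0.4131  0.238 ] yawx -0.0023 F [ 1.2255 -0.7822 -0.3681] grip 0.995 -> dp [ 3.847 -4.778 -0.403] turn -0.027
```

Emit:
move_arm(dp=[[1, -1.2, -0.1], [2, -2.4, -0.2], [3, -3.6, -0.3], [3.8, -4.8, -0.4], [3.8, -4.8, -0.4]], turn=[0, 0, 0, 0, 0], jaw=[1, 1, 1, 1, 1])

```text
time: 1.65
position: [0.5019, -0.2626, 0.2505]
tool_rot: [-3.139, -0.021, -0.006]
ft_force: [-0.5, 0.3, 0.1]
grip_width: 0.999
```

Run:
```python
from h import *
snap("wrist","w1",1.4)
go([.52,.13,.27],0)
c=ctrl.camera_info("wrist")["extrinsics"];print(-c[:3,:3].T@c[:3,3])
```

```text
t 1.7 pos [ 0.4996 -0.2666  0.2501] yawx 0.0086 F [ 0.261  -0.9904  0.1911] grip 0.999 -> dp [  0.796 -13.214  -0.656] turn 0.099
[ 0.5846 -0.2647  0.4119]
```

View pics/w1.png

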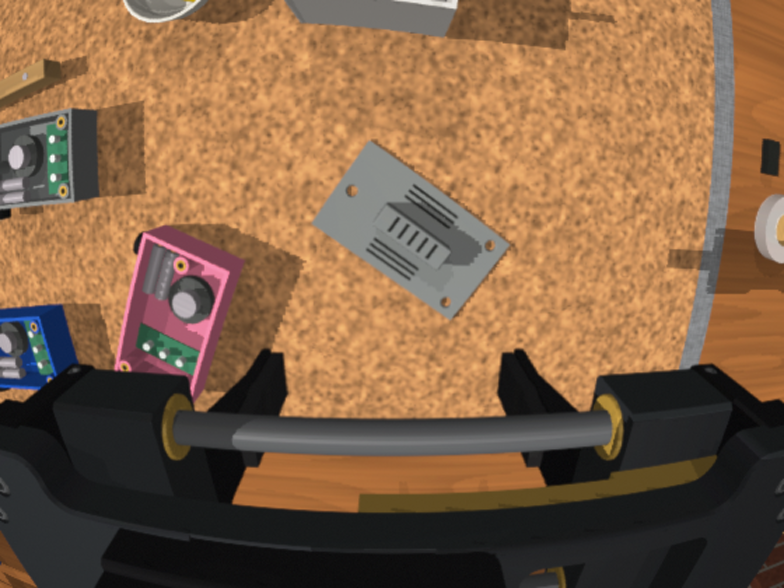

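The view shows the grey cover with one hole at about (352,190) and two at (489,245) and (446,301). These are shown pixels, at 1.4x scale. The grip is in the middle, near (417,235), and the pink look-alike is at (180,305).

Emit:
move_arm(dp=[[0.2, -1.6, -0.1], [0.3, -3.2, -0.2], [0.4, -4.8, -0.4], [0.6, -6.4, -0.5], [0.6, -8.0, -0.6]], turn=[0, 0, 0, 0, 0], jaw=[1, 1, 1, 1, 1])

```text
time: 2.2
position: [0.5151, -0.0304, 0.2679]
tool_rot: [3.141, -0.002, 0.001]
ft_force: [0.4, -0.4, -0.0]
grip_width: 0.999
```

Emit:
move_arm(dp=[[0, -1.6, 0], [0, -3.2, 0], [0, -4.8, 0], [0, -5.2, 0], [0, -5.2, 0]], turn=[0, 0, 0, 0, 0], jaw=[1, 1, 1, 1, 1])

```text
time: 2.7
position: [0.5146, 0.1268, 0.2676]
tool_rot: [3.142, 0.007, 0.0]
ft_force: [0.4, 0.1, -0.1]
grip_width: 1.002
```

Run:
```python
from h import *
i=info("w1");H=back("wrist",np.array([[352,190],[489,245],[446,301]])/1.4,.005,i)
print(H, np.linalg.norm(H[0]-H[1]),np.linalg.norm(H[1]-H[2]),"cover c",(H[0]+(H[1]+H[2])/2)/2,"yaw",np.degrees(np.arctan2(*(H[0]-(H[1]+H[2])/2)[[1,0]])-np.pi/2))
go([.52,.13,.27],0)
snap("wrist","w2",1.4)
```

```text
[[ 0.5567 -0.2245  0.005 ]
 [ 0.5087 -0.3504  0.005 ]
 [ 0.4539 -0.3126  0.005 ]] 0.1346698956823794 0.06658823508884446 cover c [ 0.519 -0.278  0.005] yaw -35.20471705826838
t 2.7 pos [0.5146 0.1268 0.2676] yawx 0.0044 F [ 0.4224  0.1378 -0.0892] grip 1.002 -> dp [ 0.181 -0.105 -0.079] turn 0.051
```

View pics/w2.png

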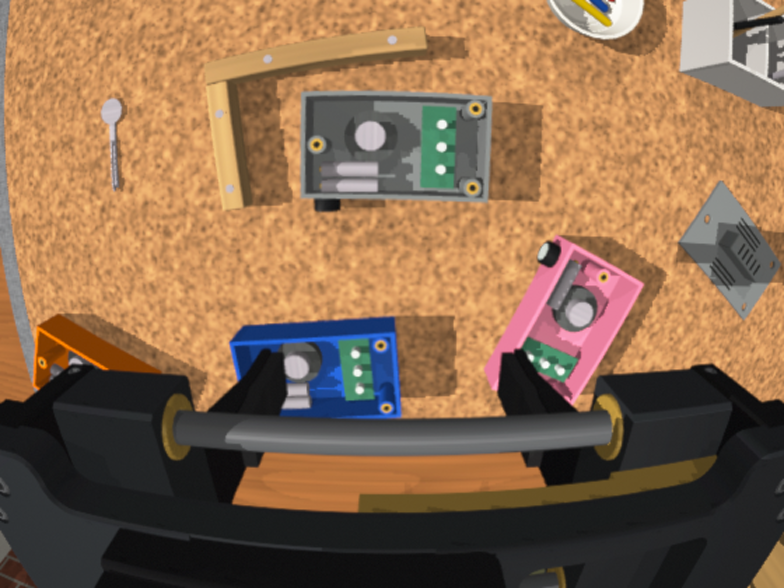

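```bash
cat > fit.py <<'E'
from h import *
FL=np.array([[0,0,.03],[0,-.18,.03],[.022,-.18,.03],[.022,.022,.03],[-.12,.022,.03],[-.12,0,.03]])
RL=np.array([[.046,.08,.045],[.046,-.08,.045],[-.046,-.08,.045],[-.046,.08,.045]])
RH=np.array([[-.034,-.066,.045],[.034,-.066,.045],[0,.066,.045]])
def kabsch2(L,W):
    a=L[:,:2]-L[:,:2].mean(0);b=W[:,:2]-W[:,:2].mean(0)
    y=np.arctan2((a[:,0]*b[:,1]-a[:,1]*b[:,0]).sum(),(a*b).sum())
    o=W[:,:2].mean(0)-(pose(L,[0,0],y)[:,:2]).mean(0);res=np.abs(pose(L,o,y)[:,:2]-W[:,:2]).max()
    return o,y,res
def overlay(name,out,polys,crop,s):
    im=cv2.imread  # unused
    d=np.load(f"pics/{name}.npz");i=info(name);o=d["im"][crop[1]:crop[3],crop[0]:crop[2],::-1]
    o=cv2.resize(o,None,fx=s,fy=s,interpolation=cv2.INTER_CUBIC)
    for P,c,cl in polys:
        if cl: P=np.concatenate([np.linspace(P[k],P[(k+1)%len(P)],20) for k in range(len(P))])
        q=((proj("wrist",P,i)-crop[:2]+.5)*s).astype(int)
        if cl: cv2.polylines(o,[q],True,c,1)
        else: [cv2.circle(o,tuple(map(int,p)),5,c,1) for p in q]
    cv2.imwrite(f"pics/{out}.png",o)
E
sed -i '/# unused/d' fit.py
python3 - <<'E'
from fit import *
i=info("w2")
H=back("wrist",np.array([[472,188],[475,108],[317,145]])/1.4,.045,i)
F=back("wrist",np.array([[232,82],[425,49],[423,29],[206,66],[224,209],[243,207]])/1.4,.03,i)
r=kabsch2(RH,H);f=kabsch2(FL,F);print("radio",r,"fence",f)
print("radio in fence",pose([[*(r[0]-f[0]),0]],[0,0],-f[1]), r[1]-f[1])
overlay("w2","w2o",[(pose(FL,*f[:2]),(0,0,255),1),(pose(RL,*r[:2]),(0,255,0),1),(pose(RH,*r[:2]),(255,0,255),0)],(130,10,370,160),3.3)
E
```

```text
radio (array([0.6086, 0.1254]), np.float64(-0.014104839955165642), np.float64(0.000560182447823937)) fence (array([0.6739, 0.2752]), np.float64(0.11372087639101867), np.float64(0.004241033443789399))
radio in fence [[-0.0819 -0.1414  0.    ]] -0.1278257163461843
```

View pics/w2o.png

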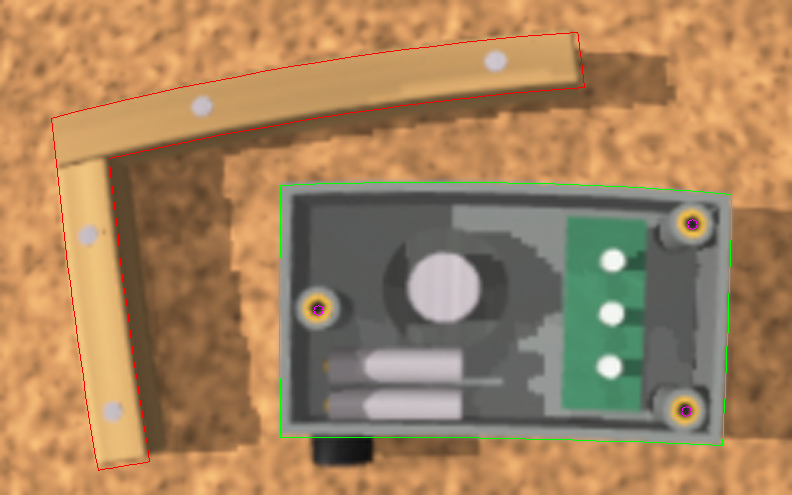

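The overlay fits well: red is the fence with its corner at (108,157), green is the radio rim, and the insert circles sit on the brass at (317,309), (692,224) and (685,411). The other candidates in w2 are blue (316,367), pink (570,320) and orange (80,360). The grey one at (395,147) is the radio.

```bash
cat >> h.py <<'E'
FO=np.array([.6739,.2752]);FY=.1137
def gof(x,y,z,dyaw=0):
    s=ctrl.get_state();p=pose([[*(s["position"][:2]-FO),0]],[0,0],-FY)[0]*1000
    print("tcp in fence mm",p[:2].round(1),"Ffence",pose([s["ft_force"]],[0,0],-FY)[0].round(2));go(pose([[x/1000,y/1000,z/1000]],FO,FY)[0],FY+dyaw)
E
python3 -c "
from h import *
gof(-165,-146,80);gof(-165,-146,12)"
```

```text
tcp in fence mm [-175. -132.] Ffence [-0.23 -1.12 -0.82]
t 2.75 pos [0.515  0.1242 0.2674] yawx 0.0008 F [-0.103  -1.1405 -0.8172] grip 1.005 -> dp [0.384 0.42  6.247] turn -1.293
tcp in fence mm [-175. -132.] Ffence [-0.23 -1.12 -0.82]
t 2.75 pos [0.515  0.1242 0.2674] yawx 0.0008 F [-0.103  -1.1405 -0.8172] grip 1.005 -> dp [0.384 0.417 8.514] turn -1.293
```

Emit:
move_arm(dp=[[0.4, 0.4, 1.5], [0.4, 0.4, 3.0], [0.4, 0.4, 4.5], [0.4, 0.4, 6.0], [0.4, 0.4, 7.2]], turn=[-0.6, -1.3, -1.3, -1.3, -1.3], jaw=[0.25, 0.25, 0.25, 0.25, 0.25])

```text
time: 3.25
position: [0.5263, 0.1088, 0.0486]
tool_rot: [3.134, 0.171, -0.004]
ft_force: [0.7, -0.1, -0.4]
grip_width: 0.661
```

Emit:
move_arm(dp=[[0, 0, 0.6], [0, 0, 1.2], [0, 0, 1.3], [0, 0, 1.3]], turn=[0, 0, 0, 0], jaw=[0.25, 0.25, 0.25, 0.25])

```text
time: 3.65
position: [0.5269, 0.1109, 0.012]
tool_rot: [3.136, 0.175, -0.002]
ft_force: [0.2, 0.4, -0.2]
grip_width: 0.63
```

```bash
python3 -c "
from h import *
gof(-165,-146,12);gof(-110,-146,12)"
```

```text
tcp in fence mm [-164.7 -146.6] Ffence [ 0.25  0.41 -0.21]
t 3.65 pos [0.5269 0.1109 0.012 ] yawx 0.1112 F [ 0.1987  0.4394 -0.2078] grip 0.63 -> dp [-0.009 -0.02   0.001] turn -0.029
tcp in fence mm [-164.7 -146.6] Ffence [ 0.25  0.41 -0.21]
t 3.65 pos [0.5269 0.1109 0.012 ] yawx 0.1112 F [ 0.1987  0.4394 -0.2078] grip 0.63 -> dp [ 1.824 -0.024 -0.001] turn -0.029
```

Now I push toward the back strip, gently.

Emit:
move_arm(dp=[[0.35, 0, 0], [0.7, 0, 0], [1.0, 0, 0], [1.2, 0, 0], [1.4, 0, 0]], turn=[0, 0, 0, 0, 0], jaw=[0.25, 0.25, 0.25, 0.25, 0.25])

```text
time: 4.15
position: [0.5691, 0.1183, 0.0126]
tool_rot: [3.136, 0.18, -0.001]
ft_force: [-1.2, -0.5, 0.2]
grip_width: 0.622
```

Emit:
move_arm(dp=[[0.15, 0, 0], [0.25, 0, 0], [0.35, 0, 0], [0.45, 0, 0], [0.5, 0, 0]], turn=[0, 0, 0, 0, 0], jaw=[0.25, 0.25, 0.25, 0.25, 0.25])

```text
time: 4.65
position: [0.5836, 0.1201, 0.0124]
tool_rot: [-3.136, -0.18, -0.0]
ft_force: [-1.9, -1.6, 1.0]
grip_width: 0.624
```

```bash
python3 -c "
from h import *
gof(-102,-146,12)"
```

```text
tcp in fence mm [-107.3 -143.8] Ffence [-2.05 -1.39  1.04]
t 4.65 pos [0.5836 0.1201 0.0124] yawx 0.1147 F [-1.8777 -1.6135  1.0377] grip 0.624 -> dp [0.177 0.073 0.015] turn 0.012
```

Emit:
move_arm(dp=[[0.07, 0, 0], [0.13, 0, 0], [0.2, 0, 0], [0.2, 0, 0]], turn=[0, 0, 0, 0], jaw=[0.25, 0.25, 0.25, 0.25])

```text
time: 5.05
position: [0.589, 0.1205, 0.0124]
tool_rot: [3.136, 0.18, -0.002]
ft_force: [-4.2, -2.5, 2.2]
grip_width: 0.626
```

Emit:
move_arm(dp=[[0.03, 0, 0], [0.06, 0, 0], [0.06, 0, 0]], turn=[0, 0, 0], jaw=[0.25, 0.25, 0.25])

```text
time: 5.35
position: [0.589, 0.1205, 0.0123]
tool_rot: [3.135, 0.181, -0.007]
ft_force: [-8.1, -2.3, 5.0]
grip_width: 0.622
```

Emit:
move_arm(dp=[[0.03, 0, 0], [0.06, 0, 0], [0.06, 0, 0]], turn=[0, 0, 0], jaw=[0.25, 0.25, 0.25])

```text
time: 5.65
position: [0.589, 0.1205, 0.012]
tool_rot: [3.134, 0.181, -0.013]
ft_force: [-12.2, -3.8, 9.2]
grip_width: 0.624
```

Emit:
move_arm(dp=[[-0.7, 0, 0], [-0.7, 0, -1.3], [-0.7, 0, -2.7], [0.5, 1.0, -2.7], [1.5, 2.2, -2.7]], turn=[0, 0, 0, 0, 0], jaw=[-1, -1, -1, -1, -1], grip_force=20)

```text
time: 6.15
position: [0.6488, 0.0626, 0.0972]
tool_rot: [-3.136, -0.186, -0.014]
ft_force: [0.8, -0.4, 0.5]
grip_width: 0.257
```

```bash
python3 -c "
from h import *
gof(-40,-263,90);gof(-40,-263,12)"
```

```text
tcp in fence mm [ -49.1 -208.4] Ffence [ 0.74 -0.51  0.47]
t 6.15 pos [0.6488 0.0626 0.0972] yawx 0.1185 F [ 0.795  -0.4244  0.4714] grip 0.257 -> dp [0.291 1.821 0.244] turn 0.056
tcp in fence mm [ -49.1 -208.4] Ffence [ 0.74 -0.51  0.47]
t 6.15 pos [0.6488 0.0626 0.0972] yawx 0.1185 F [ 0.795  -0.4244  0.4714] grip 0.257 -> dp [0.269 1.82  2.844] turn 0.056
```

Emit:
move_arm(dp=[[0.2, 1.4, 0], [0.2, 1.8, 0.2], [0.2, 1.8, 1.4], [0.2, 1.8, 2.6], [0.2, 1.8, 2.8]], turn=[0, 0, 0, 0, 0], jaw=[-1, -1, -1, -1, -1])

```text
time: 6.65
position: [0.654, 0.0075, 0.0049]
tool_rot: [-3.136, -0.18, 0.011]
ft_force: [-1.1, 0.2, -1.0]
grip_width: 0.008
```

```bash
python3 -c "
from h import *
gof(-40,-175,12)
snap('wrist','w3',1.4)"
```

```text
tcp in fence mm [ -50.2 -263.7] Ffence [-1.04  0.31 -0.95]
t 6.65 pos [0.654  0.0075 0.0049] yawx 0.1145 F [-1.0639  0.1931 -0.9505] grip 0.008 -> dp [ 0.339 -2.957 -0.237] turn 0.009
```

View pics/w3.png

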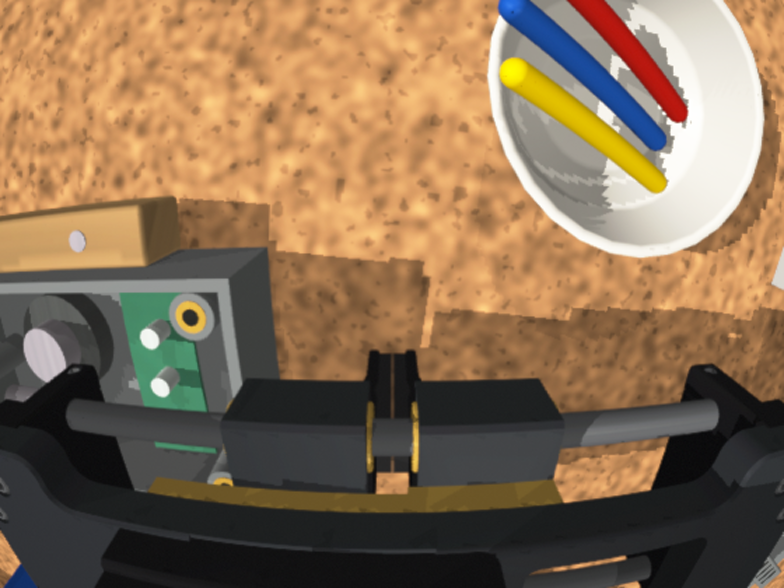

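The wrist view shows the radio's +x side flush along the back strip. The closed fingers at (392,400) stand clear of the -y end, and the bowl is clear.

Emit:
move_arm(dp=[[0.1, -0.4, -0.1], [0.2, -0.8, -0.1], [0.2, -1.2, -0.1], [0.2, -1.5, -0.1], [0.2, -1.8, -0.1]], turn=[0, 0, 0, 0, 0], jaw=[-1, -1, -1, -1, -1])

```text
time: 7.2
position: [0.6582, 0.0622, 0.014]
tool_rot: [3.135, 0.18, 0.004]
ft_force: [0.7, -3.3, 3.3]
grip_width: 0.005
```

```bash
python3 -c "
from h import *
gof(-40,-175,12)"
```

```text
tcp in fence mm [ -39.7 -209.8] Ffence [ 0.3  -3.4   3.27]
t 7.2 pos [0.6582 0.0622 0.014 ] yawx 0.1148 F [ 0.6787 -3.341   3.2663] grip 0.005 -> dp [-0.008 -1.161  0.065] turn 0.012
```

Emit:
move_arm(dp=[[0, -0.25, 0], [0, -0.5, 0], [0, -0.7, 0], [0, -0.85, 0], [0, -0.95, 0]], turn=[0, 0, 0, 0, 0], jaw=[-1, -1, -1, -1, -1])

```text
time: 7.7
position: [0.6538, 0.0907, 0.0125]
tool_rot: [3.136, 0.18, -0.0]
ft_force: [0.0, -3.2, 3.5]
grip_width: 0.004
```

Emit:
move_arm(dp=[[0, -0.07, 0], [0, -0.14, 0], [0, -0.2, 0], [0, -0.2, 0]], turn=[0, 0, 0, 0], jaw=[-1, -1, -1, -1])

```text
time: 8.1
position: [0.6532, 0.0968, 0.0125]
tool_rot: [-3.136, -0.18, 0.0]
ft_force: [0.9, -2.2, 2.2]
grip_width: 0.004
```

```bash
python3 -c "
from h import *
gof(-40,-175,12)"
```

```text
tcp in fence mm [ -40.9 -174.9] Ffence [ 0.63 -2.28  2.16]
t 8.1 pos [0.6532 0.0968 0.0125] yawx 0.1148 F [ 0.8855 -2.1906  2.162 ] grip 0.004 -> dp [0.028 0.002 0.016] turn 0.013
```

Emit:
move_arm(dp=[[0, -0.05, 0], [0, -0.1, 0], [0, -0.1, 0]], turn=[0, 0, 0], jaw=[-1, -1, -1])

```text
time: 8.4
position: [0.6527, 0.0997, 0.0124]
tool_rot: [-3.136, -0.18, 0.0]
ft_force: [0.9, -2.3, 2.2]
grip_width: 0.005
```

Emit:
move_arm(dp=[[0, -0.05, 0], [0, -0.1, 0], [0, -0.1, 0]], turn=[0, 0, 0], jaw=[-1, -1, -1])

```text
time: 8.7
position: [0.6527, 0.0998, 0.0124]
tool_rot: [3.133, 0.178, -0.001]
ft_force: [-0.1, -5.8, 4.1]
grip_width: 0.006
```

Emit:
move_arm(dp=[[0, -0.05, 0], [0, -0.1, 0], [0, -0.1, 0]], turn=[0, 0, 0], jaw=[-1, -1, -1])

```text
time: 9.0
position: [0.6526, 0.0998, 0.0124]
tool_rot: [3.13, 0.175, -0.001]
ft_force: [-0.3, -10.1, 5.0]
grip_width: 0.006
```

Emit:
move_arm(dp=[[0, 0.6, 0], [0, 0.6, -1.4], [0, 0.6, -2.7], [-1.2, -0.4, -2.7], [-2.2, -1.4, -2.7]], turn=[0, 0, 0, 0, 0], jaw=[-1, -1, -1, 0.25, 0.25])

```text
time: 9.5
position: [0.5815, 0.1406, 0.0944]
tool_rot: [-3.134, -0.177, -0.002]
ft_force: [-0.8, 1.1, -0.6]
grip_width: 0.112
```

```bash
python3 -c "
from h import *
gof(-125,-85,90);gof(-125,-85,12)"
```

```text
tcp in fence mm [-107.1 -123.3] Ffence [-0.69  1.15 -0.59]
t 9.5 pos [0.5815 0.1406 0.0944] yawx 0.1125 F [-0.8181  1.0677 -0.5882] grip 0.112 -> dp [-0.599 -1.275  0.15 ] turn -0.014
tcp in fence mm [-107.1 -123.3] Ffence [-0.69  1.15 -0.59]
t 9.5 pos [0.5815 0.1406 0.0944] yawx 0.1125 F [-0.8181  1.0677 -0.5882] grip 0.112 -> dp [-0.603 -1.269  2.75 ] turn -0.014
```

Emit:
move_arm(dp=[[-0.6, -1.2, 0], [-0.6, -1.2, 0], [-0.6, -1.2, 1.3], [-0.6, -1.2, 2.5], [-0.6, -1.2, 2.7]], turn=[0, 0, 0, 0, 0], jaw=[0.25, 0.25, 0.25, 0.25, 0.25])

```text
time: 10.0
position: [0.5558, 0.1723, 0.008]
tool_rot: [3.136, 0.181, -0.014]
ft_force: [0.0, -0.5, -0.7]
grip_width: 0.553
```

Emit:
move_arm(dp=[[0.2, 0, 0], [0.4, 0, 0], [0.6, 0, 0], [0.75, 0, 0], [0.75, 0, 0]], turn=[0, 0, 0, 0, 0], jaw=[0.25, 0.25, 0.25, 0.25, 0.25])

```text
time: 10.5
position: [0.5825, 0.1761, 0.0134]
tool_rot: [-3.136, -0.18, 0.0]
ft_force: [-2.3, -0.0, 1.4]
grip_width: 0.624
```

```bash
python3 -c "
from h import *
gof(-102,-85,12)"
```

```text
tcp in fence mm [-102.   -88.1] Ffence [-2.31  0.22  1.35]
t 10.5 pos [0.5825 0.1761 0.0134] yawx 0.1146 F [-2.3243 -0.0415  1.3502] grip 0.624 -> dp [ 0.001 -0.104  0.047] turn 0.011
```

Emit:
move_arm(dp=[[0.05, 0, 0], [0.1, 0, 0], [0.13, 0, 0], [0.13, 0, 0]], turn=[0, 0, 0, 0], jaw=[0.25, 0.25, 0.25, 0.25])

```text
time: 10.9
position: [0.5825, 0.1761, 0.0123]
tool_rot: [3.134, 0.181, -0.011]
ft_force: [-11.3, -1.8, 7.1]
grip_width: 0.624
```

Emit:
move_arm(dp=[[0.06, 0, 0], [0.1, 0, 0], [0.1, 0, 0]], turn=[0, 0, 0], jaw=[0.25, 0.25, 0.25])

```text
time: 11.2
position: [0.5824, 0.1761, 0.012]
tool_rot: [3.133, 0.182, -0.021]
ft_force: [-18.1, -2.7, 12.2]
grip_width: 0.628
```

Emit:
move_arm(dp=[[-0.7, 0, 0], [-1.2, 0, -1.2], [-1.5, 0, -2.6], [-1.7, 0, -4.2], [-1.8, 0, -5.5]], turn=[0, 0, 0, 0, 0], jaw=[0.25, 0.25, 0.25, 0.25, 0.25])

```text
time: 11.7
position: [0.536, 0.1708, 0.1808]
tool_rot: [-3.136, -0.18, -0.006]
ft_force: [0.9, 0.5, 0.5]
grip_width: 0.622
```

Emit:
move_arm(dp=[[0, 0, -0.5], [0, 0, -0.5]], turn=[0, 0], jaw=[0.25, 0.25])

```text
time: 11.9
position: [0.5375, 0.1709, 0.1956]
tool_rot: [-3.136, -0.179, -0.011]
ft_force: [0.1, -0.3, -0.1]
grip_width: 0.625
```

Run:
```python
from fit import *
snap("wrist","w4")
h=pose([[-.046,-.08,0]],FO,FY)[0]
overlay("w4","w4o",[(pose(FL,FO,FY),(0,0,255),1),(pose(RL,h,FY),(0,255,0),1),(pose(RH,h,FY),(255,0,255),0)],(130,10,370,190),3.3)
y=FY+np.radians(35.2);gof(0,0,0)
```

```text
tcp in fence mm [-148.7  -88.6] Ffence [ 0.21 -0.14 -0.66]
t 11.95 pos [0.5362 0.1703 0.1931] yawx 0.1142 F [ 0.2295 -0.1178 -0.6608] grip 0.623 -> dp [ 4.943 -2.953  6.447] turn 0.005
```

View pics/w4o.png

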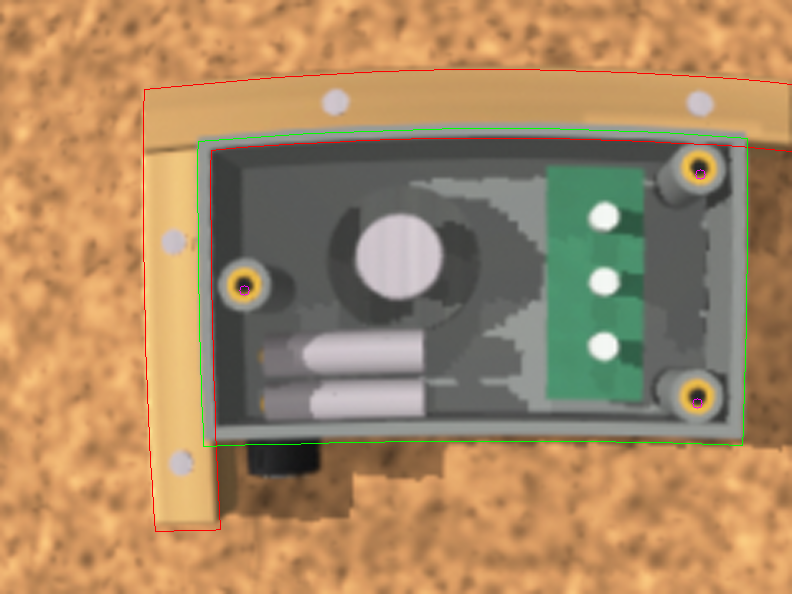

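The radio sits in the corner. The inserts show at (244,284), (699,168) and (696,396), about 1 mm from the predicted home and within calibration error. The rim is flush with both strips.

Run:
```python
from fit import *
i=info("w4");uv=np.array([[696,396],[699,168],[244,284]])/3.3+[130-.5,10-.5]
r=kabsch2(RH,back("wrist",uv,.045,i));print("radio",r, "home",pose([[-.046,-.08,0]],FO,FY)[0],FY)
print(ctrl.get_state()["joint_positions"])
H=back("wrist",np.array([[446,301],[489,245],[352,190]])/1.4-.15,.005,info("w1"))
print("cover",kabsch2(RH,H))
c=kabsch2(RH,H)
go([*c[0],.2],c[1]+np.pi/2);go([*c[0],.2],c[1]-np.pi/2)
```

```text
radio (array([0.6392, 0.1912]), np.float64(0.11370277982097705), np.float64(0.0001881283719482596)) home [0.6373 0.1905 0.    ] 0.1137
[ 0.2358  0.2056 -0.6668  1.6959  0.1332  1.2834 -1.915 ]
cover (array([ 0.5193, -0.2776]), np.float64(-0.612631832160103), np.float64(0.0010286072810056779))
t 11.95 pos [0.5362 0.1703 0.1931] yawx 0.1142 F [ 0.2295 -0.1178 -0.6608] grip 0.623 -> dp [-2.26  14.77  -0.231] turn -9.672
t 11.95 pos [0.5362 0.1703 0.1931] yawx 0.1142 F [ 0.2295 -0.1178 -0.6608] grip 0.623 -> dp [-2.26  14.77  -0.231] turn 26.328
```

Emit:
move_arm(dp=[[-0.2, 1.5, -0.2], [-0.4, 3.0, -0.2], [-0.7, 4.6, -0.2], [-1.0, 6.2, -0.2], [-1.2, 7.8, -0.2]], turn=[-1, -2, -3, -4, -5], jaw=[0.25, 0.25, 0.25, 0.25, 0.25])

```text
time: 12.45
position: [0.5246, -0.0683, 0.1959]
tool_rot: [-3.02, -0.859, 0.005]
ft_force: [1.2, 0.1, 0.0]
grip_width: 0.624
```

```bash
python3 -c "
from h import *
go([.5193,-.2776,.2],-.6126+np.pi/2)"
```

```text
t 12.45 pos [ 0.5246 -0.0683  0.1959] yawx 0.5542 F [1.1608 0.1306 0.0461] grip 0.624 -> dp [-3.822  5.838 -0.14 ] turn -4.629
```

Emit:
move_arm(dp=[[-0.8, 1.2, 0], [-1.6, 2.4, 0], [-2.4, 3.6, 0], [-3.2, 4.8, 0], [-3.8, 5.8, 0]], turn=[-1, -2, -3, -4, -4.6], jaw=[0.25, 0.25, 0.25, 0.25, 0.25])

```text
time: 12.95
position: [0.5182, -0.277, 0.1953]
tool_rot: [-2.789, -1.439, 0.005]
ft_force: [0.9, 0.2, 0.5]
grip_width: 0.626
```

Emit:
move_arm(dp=[[0, 0, 0], [0, 0, 0]], turn=[0, 0], jaw=[0.25, 0.25])

```text
time: 13.15
position: [0.519, -0.2745, 0.1955]
tool_rot: [-2.79, -1.434, 0.003]
ft_force: [-0.8, 1.1, -0.5]
grip_width: 0.624
```

Run:
```python
from fit import *
print(ctrl.get_state()["joint_positions"])
snap("wrist","w5")
CL=RL*[1,1,0]+[0,0,.005];CH=RH*[1,1,0]+[0,0,.005];G=np.array([[.011,.035,.03],[.011,-.035,.03],[-.011,-.035,.03],[-.011,.035,.03]])
c=([.5193,-.2776],-.6126)
overlay("w5","w5o",[(pose(CL,*c),(0,0,255),1),(pose(CH,*c),(255,0,255),0),(pose(G,*c),(0,255,0),1)],(100,60,460,330),2.2)
go([.5193,-.2776,.009],-.6126+np.pi/2)
```

```text
[ 0.797   0.2317 -0.4124  1.6346  0.0944  1.2998 -0.2524]
t 13.2 pos [ 0.5197 -0.273   0.1962] yawx 0.9522 F [ 0.1207 -0.0336 -0.3575] grip 0.627 -> dp [-0.134  0.104  6.238] turn -0.068
```

View pics/w5o.png

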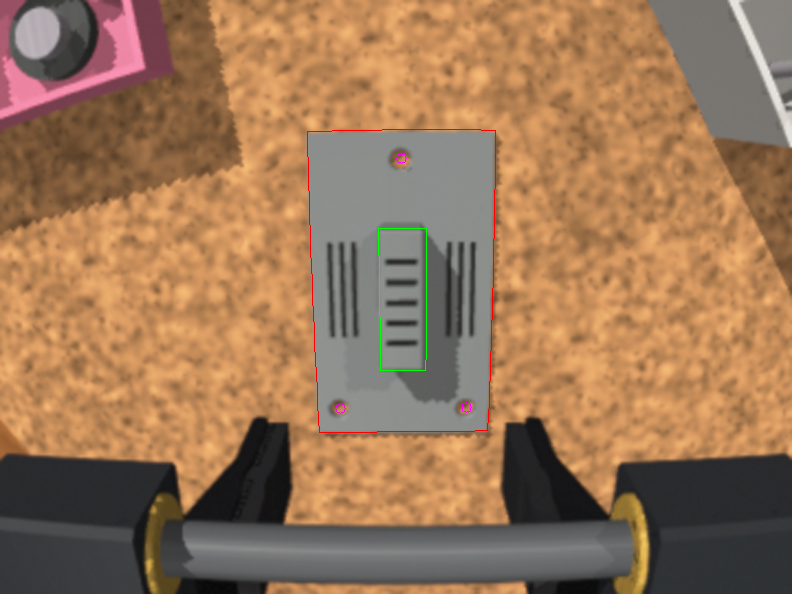

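The overlay matches the cover: holes at (400,159), (340,408) and (466,408), and the grip's green box at (403,300) sits on the block.

Emit:
move_arm(dp=[[-0.1, 0.1, 1.5], [-0.1, 0.1, 3.0], [-0.1, 0.1, 4.4], [-0.1, 0.1, 5.4], [-0.1, 0.1, 5.8]], turn=[0, 0, 0, 0, 0], jaw=[0.25, 0.25, 0.25, 0.25, 0.25])

```text
time: 13.7
position: [0.5187, -0.2748, 0.0205]
tool_rot: [-2.785, -1.441, 0.005]
ft_force: [-0.9, -0.2, 0.1]
grip_width: 0.623
```

Emit:
move_arm(dp=[[0, 0, 0.2], [0, 0, 0.4], [0, 0, 0.4]], turn=[0, 0, 0], jaw=[0.25, 0.25, 0.25])

```text
time: 14.0
position: [0.5217, -0.2783, 0.0133]
tool_rot: [2.791, 1.44, 0.001]
ft_force: [-0.6, 0.1, -1.4]
grip_width: 0.626
```

```bash
python3 -c "
from h import *
go([.5193,-.2776,.009],-.6126+np.pi/2)"
```

```text
t 14.0 pos [ 0.5217 -0.2783  0.0133] yawx 0.9527 F [-0.5753  0.1028 -1.4285] grip 0.626 -> dp [-0.027 -0.08   0.143] turn -0.063
```

Emit:
move_arm(dp=[[0, 0, 0.1], [0, 0, 0.1], [0, 0, 0.1], [0, 0, 0.1], [0, 0, 0.1]], turn=[0, 0, 0, 0, 0], jaw=[-0.2, -0.6, -1, -1, -1], grip_force=35)

```text
time: 14.5
position: [0.5209, -0.2783, 0.0098]
tool_rot: [-2.792, -1.44, 0.0]
ft_force: [-0.9, 0.6, -0.2]
grip_width: 0.253
```

Emit:
move_arm(dp=[[0, 0, 0], [0, 0, 0], [0, 0, -0.3], [0, 0, -0.6], [0, 0, -1.0]], turn=[0, 0, 0, 0, 0], jaw=[-1, -1, -1, -1, -1])

```text
time: 15.0
position: [0.5209, -0.2783, 0.0401]
tool_rot: [-2.792, -1.44, 0.0]
ft_force: [-0.1, -0.2, -2.1]
grip_width: 0.253
```

```bash
python3 -c "
from h import *
go([.5193,-.2776,.2],-.6126+np.pi/2)"
```

```text
t 15.0 pos [ 0.5209 -0.2783  0.0401] yawx 0.9524 F [-0.1334 -0.2299 -2.1174] grip 0.253 -> dp [-0.012 -0.057 -5.328] turn -0.067
```

Grip width is 22 mm, so the grip is held. Lifting.

Emit:
move_arm(dp=[[0, 0, -1], [0, 0, -2], [0, 0, -3], [0, 0, -4], [0, 0, -5]], turn=[0, 0, 0, 0, 0], jaw=[-1, -1, -1, -1, -1])

```text
time: 15.5
position: [0.5211, -0.2782, 0.192]
tool_rot: [2.791, 1.44, 0.001]
ft_force: [0.4, -0.6, -0.2]
grip_width: 0.25
```

```bash
python3 -c "
from h import *
print(ctrl.get_state()['joint_positions'])
go([.6392,.1912,.15],.1137+np.pi/2)"
```

```text
[ 0.8004  0.237  -0.4135  1.6359  0.0988  1.288  -0.2485]
t 15.5 pos [ 0.5211 -0.2782  0.192 ] yawx 0.9525 F [ 0.4214 -0.5657 -0.1548] grip 0.25 -> dp [15.033 -5.863  1.391] turn -8.388
```

Emit:
move_arm(dp=[[1.2, -0.5, 0], [2.5, -1.0, 0], [3.8, -1.5, 0], [5.1, -2.0, 0], [6.4, -2.5, 0]], turn=[-0.8, -1.6, -2.4, -3.2, -4], jaw=[-1, -1, -1, -1, -1])

```text
time: 16.0
position: [0.5716, -0.0768, 0.1909]
tool_rot: [2.496, 1.905, 0.001]
ft_force: [1.0, 0.7, -1.6]
grip_width: 0.25
```

```bash
python3 -c "
from h import *
go([.6392,.1912,.15],.1137+np.pi/2)"
```

```text
t 16.0 pos [ 0.5716 -0.0768  0.1909] yawx 1.3042 F [ 0.9914  0.723  -1.6033] grip 0.25 -> dp [ 9.212 -0.182  1.357] turn -4.358
```

Emit:
move_arm(dp=[[1.4, 0, 0], [2.8, 0, 0], [4.2, 0, 0], [5.5, 0, 0], [6.8, -0.1, 0.2]], turn=[-0.8, -1.6, -2.4, -3.2, -4], jaw=[-1, -1, -1, -1, -1])

```text
time: 16.5
position: [0.6238, 0.1205, 0.1855]
tool_rot: [2.127, 2.309, 0.003]
ft_force: [-0.3, 0.3, -2.4]
grip_width: 0.249
```

```bash
python3 -c "
from h import *
go([.6392,.1912,.15],.1137+np.pi/2)"
```

```text
t 16.5 pos [0.6238 0.1205 0.1855] yawx 1.6528 F [-0.3378  0.3389 -2.3609] grip 0.249 -> dp [2.307 0.7   1.183] turn -0.364
```

Emit:
move_arm(dp=[[0.8, 0.2, 0.3], [1.6, 0.5, 0.6], [2.3, 0.7, 1.2], [2.3, 0.7, 1.2], [2.3, 0.7, 1.2]], turn=[-0.2, -0.36, -0.36, -0.36, -0.36], jaw=[-1, -1, -1, -1, -1])

```text
time: 17.0
position: [0.6379, 0.1895, 0.1478]
tool_rot: [2.094, 2.342, -0.001]
ft_force: [0.5, -0.8, -0.8]
grip_width: 0.248
```

```bash
python3 -c "
from h import *
go([.6392,.1912,.0725],.1137+np.pi/2)"
```

```text
t 17.0 pos [0.6379 0.1895 0.1478] yawx 1.6828 F [ 0.469  -0.8139 -0.8423] grip 0.248 -> dp [0.053 0.052 2.511] turn -0.02
```

Emit:
move_arm(dp=[[0, 0, 0.8], [0, 0, 1.5], [0, 0, 2.0], [0, 0, 2.2], [0, 0, 2.2]], turn=[0, 0, 0, 0, 0], jaw=[-1, -1, -1, -1, -1])

```text
time: 17.5
position: [0.6381, 0.1885, 0.0813]
tool_rot: [-2.096, -2.34, 0.001]
ft_force: [0.3, -0.2, -0.7]
grip_width: 0.248
```

Emit:
move_arm(dp=[[0, 0, 0], [0, 0, 0], [0, 0, 0]], turn=[0, 0, 0], jaw=[-1, -1, -1])

```text
time: 17.8
position: [0.6386, 0.1898, 0.0825]
tool_rot: [2.094, 2.341, 0.002]
ft_force: [-0.3, 0.7, -1.1]
grip_width: 0.249
```

Run:
```python
from fit import *
go([.6392,.1912,.0725],.1137+np.pi/2)
snap("wrist","w6");snap("top","t6");snap("scene","s6")
z=cv2.resize(np.load("pics/w6.npz")["im"][60:330,100:460,::-1],None,fx=2.2,fy=2.2,interpolation=cv2.INTER_CUBIC)
cv2.imwrite("pics/w6c.png",z)
P=proj("scene",[[.64,.19,.06]])[0].astype(int);Q=proj("top",[[.64,.19,.06]])[0].astype(int)
f=lambda n,p:cv2.resize(np.load(f"pics/{n}.npz")["im"][p[1]-45:p[1]+45,p[0]-45:p[0]+45,::-1],None,fx=4.4,fy=4.4,interpolation=cv2.INTER_CUBIC)
cv2.imwrite("pics/ts6.png",np.hstack([f("s6",P),f("t6",Q)]));print(P,Q)
```

```text
t 17.8 pos [0.6386 0.1898 0.0825] yawx 1.6819 F [-0.2577  0.7263 -1.0604] grip 0.249 -> dp [0.046 0.024 0.334] turn -0.03
[282 255] [218 181]
```

View pics/w6c.png

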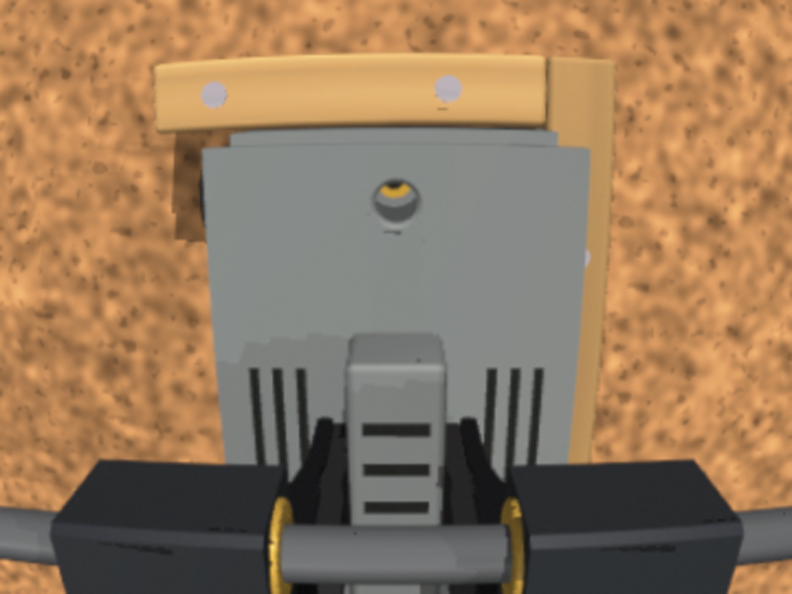

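View pics/ts6.png

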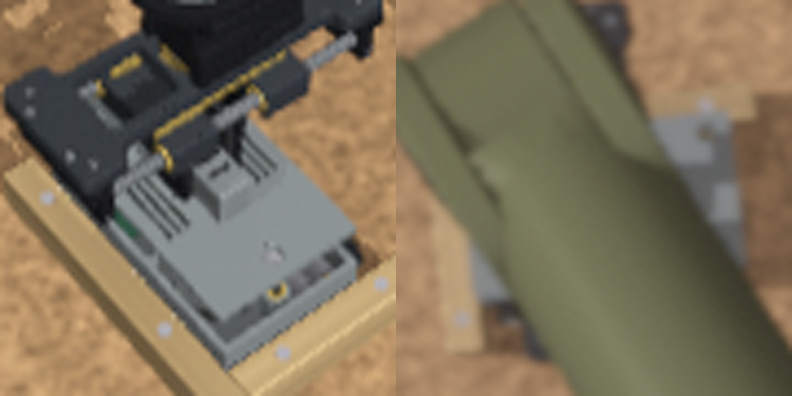

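Run:
```python
from fit import *
i=info("w6");px=lambda a:np.array(a)/2.2+[100-.5+.23,60-.5+.23]
for zt in(.0777,):
    C=back("wrist",px([[589,148],[203,149],[397,201]]),zt,i)
    L=np.array([[.046,.08,0],[-.046,.08,0],[0,.066,0]])
    print("cover",kabsch2(L,C),np.linalg.norm(C[0]-C[1]))
Rr=back("wrist",px([[557,131],[230,131],[396,180]]),.045,i)
print("radio",kabsch2(L,Rr),np.linalg.norm(Rr[0]-Rr[1]))
o,y=[.6386,.1898],.1111
FLs=lambda o,y:(pose(FL,o,y))
overlay("w6","w6o",[(pose(FL,FO,FY),(0,0,255),1),(pose(RL,[.6392,.1912],FY),(0,255,0),1),(pose(RL*[1,1,0]+[0,0,.0777],o,y),(255,0,0),1),(pose([[0,.066,.0777]],o,y),(255,0,0),0),(pose([[0,.066,.045]],[.6392,.1912],FY),(0,255,0),0)],(100,60,460,330),2.2)
print(ctrl.camera_info("wrist")["extrinsics"]@[.6386,.1898,.0825,1])
go([.6392,.1912,.0725],.1137+np.pi/2)
```

```text
cover (array([0.6396, 0.1886]), np.float64(0.11330928569404652), np.float64(0.0005067491644403788)) 0.09104418868240276
radio (array([0.6387, 0.1912]), np.float64(0.11120741930713758), np.float64(0.0005612903410958658)) 0.09136510798993565
[-0.0002 -0.0322 -0.1797  1.    ]
t 17.95 pos [0.6383 0.1896 0.0819] yawx 1.682 F [-0.2452 -0.0971 -1.3374] grip 0.25 -> dp [0.05  0.037 0.313] turn -0.029
```

View pics/w6o.png

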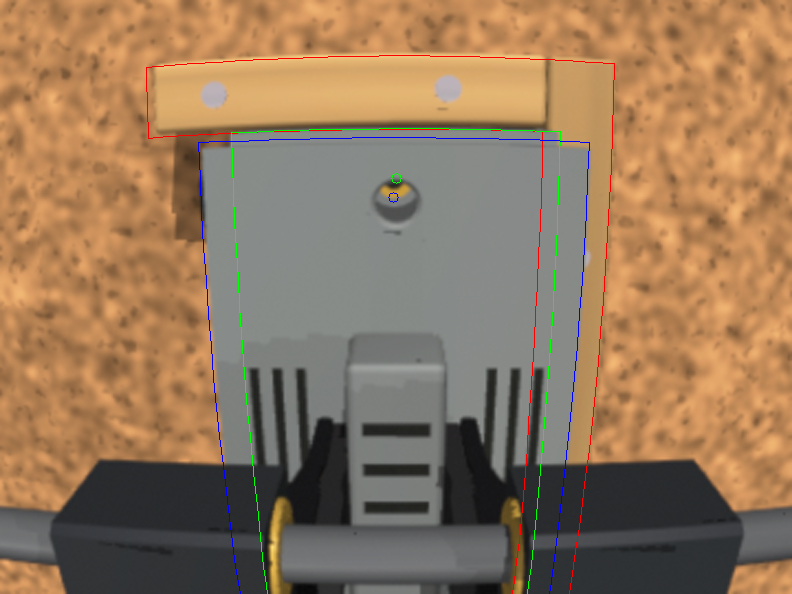

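Blue is the predicted cover, from (200,143) to (589,143), and green is the measured radio. The actual cover edge at row 148 and its hole at (397,201) put the cover 2.6 mm short along y. I correct that and lower it to a gap of about 17.5 mm.

Emit:
move_arm(dp=[[0.04, 0, 0.1], [0.08, 0, 0.2], [0.09, 0, 0.3], [0.09, 0, 0.32], [0.09, 0, 0.32]], turn=[0, 0, 0, 0, 0], jaw=[-1, -1, -1, -1, -1])

```text
time: 18.45
position: [0.6376, 0.1921, 0.0715]
tool_rot: [-2.094, -2.341, 0.001]
ft_force: [-0.3, -0.6, -0.2]
grip_width: 0.25
```

Emit:
move_arm(dp=[[0, 0, 0], [0, 0, 0], [0, 0, 0]], turn=[0, 0, 0], jaw=[-1, -1, -1])

```text
time: 18.75
position: [0.6379, 0.1922, 0.0721]
tool_rot: [2.095, 2.341, 0.0]
ft_force: [-0.1, -0.4, -0.2]
grip_width: 0.254
```

Run:
```python
from fit import *
go([.6392,.1912,.0725],.1137+np.pi/2)
Z=[]
for k in range(6):
    Z.append(ctrl.get_state()["position"]); snap("wrist","w7")
print(np.array(Z).mean(0),np.std(Z,0))
i=info("w7");z=np.mean(Z,0)[2]-.0098+.005
im=np.load("pics/w7.npz")["im"];c=np.array([100,90,460,200])
f=lambda cr,s:cv2.resize(im[cr[1]:cr[3],cr[0]:cr[2],::-1],None,fx=s,fy=s,interpolation=cv2.INTER_CUBIC)
np.savez("pics/z7.npz",z=z);print("ztop",z)
a=f((180,100,380,175),4);b=f((255,125,305,175),8)
b=np.hstack([b,np.zeros((b.shape[0],400,3),np.uint8)])
overlay("w7","w7o",[(pose(RL,[.6392,.1912],FY),(0,255,0),1),(pose(RL*[1,1,0]+[0,0,z],[.6392,.1912],FY),(255,0,0),1)],(180,80,380,180),2)
o=cv2.imread("pics/w7o.png");b[:o.shape[0],400:]=o
cv2.imwrite("pics/w7c.png",np.vstack([a[:200],b[:, :800]]))
```

```text
t 18.75 pos [0.6379 0.1922 0.0721] yawx 1.6818 F [-0.1138 -0.435  -0.2034] grip 0.254 -> dp [-0.037  0.041 -0.015] turn -0.03
[0.6378 0.1921 0.072 ] [0. 0. 0.]
ztop 0.06721464661393955
```

View pics/w7c.png

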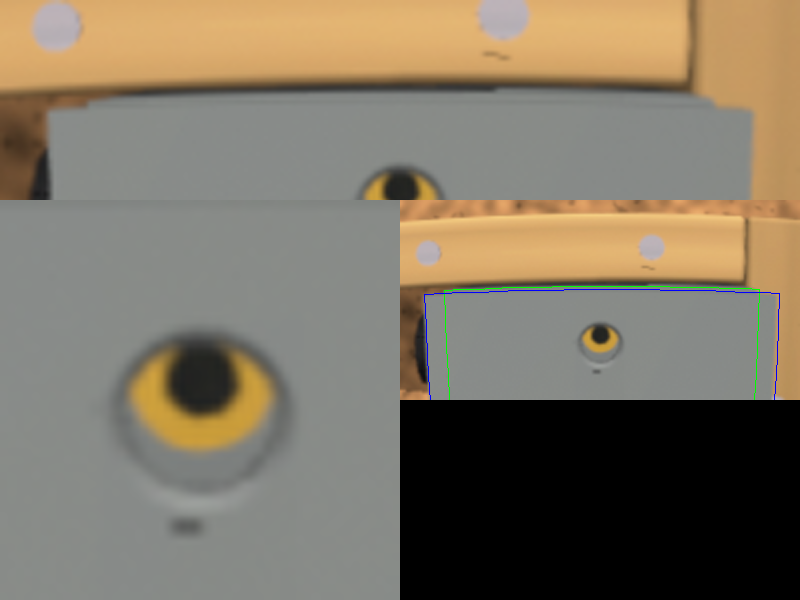

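Run:
```python
from fit import *
i=info("w7");zt=.0672
b8=lambda a:(np.array(a)+.5)/8-.5+[255,125]
a4=lambda a:(np.array(a)+.5)/4-.5+[180,100]
h=back("wrist",b8([[202,212]]),zt,i)[0];r=back("wrist",b8([[201,178]]),.045,i)[0]
print("hole",h,"insert",r,"d fence mm",pose([1000*(h-r)],[0,0],-FY))
L=np.array([[.046,.08,0],[-.046,.08,0]])
C=back("wrist",a4([[752,109],[49,110]]),zt,i);Q=back("wrist",a4([[714,99],[88,100]]),.045,i)
for n,X in("cover",C),("radio",Q): print(n,kabsch2(L,X),np.linalg.norm(X[0]-X[1]))
print("insert expected",pose([[0,.066,.045]],[.6392,.1912],FY))
# sensitivity to cover height
print(back("wrist",b8([[202,212]]),zt+.002,i)[0]-h)
```

```text
hole [0.6312 0.257  0.0672] insert [0.6312 0.2567 0.045 ] d fence mm [[ 0.0518  0.2884 22.2   ]]
cover (array([0.6386, 0.1909]), np.float64(0.11175509129269753), np.float64(0.00042455608654601296)) 0.09114555772736467
radio (array([0.6387, 0.1911]), np.float64(0.1120096290557196), np.float64(0.0002776886565216685)) 0.09144112045562941
insert expected [[0.6317 0.2568 0.045 ]]
[-0.      0.0002  0.002 ]
```

Run:
```python
from h import *
s=ctrl.get_state();print(s["time"],s["position"],s["ft_force"],s["grip_width"]);print(ctrl.close_job())
```

```text
19.05 [0.6378 0.1921 0.072 ] [ 0.6196  0.2577 -2.5356] 0.24500302638797855
the job is handed in; nothing more can be done
None
```

The radio is home in the fence corner, and the arm is still holding the cover level above it with the screw holes lined up. The job was handed in at about 19 s.

- **Radio:** I pushed it against the back strip, slid it along to the side strip, then pressed it to the back strip again. It stopped moving both ways while the push force rose to between 10 and 18 N. In the picture, its yaw matched the fence's to within 0.0001 rad. Its position came out about 2 mm from the predicted home, which is about the calibration error. It showed no shift after the cover was brought over it.
- **Cover:** I gripped it by its carrying grip with 35 N. The first look above the radio showed it 2.6 mm off, so I corrected that and lowered it.
- **Last check:** the single screw hole at the +y end was within 0.3 mm of its threaded hole. The cover and radio edges agreed to about 0.2 mm, and their yaw to within 0.001 rad. The gap works out to about 17 mm from the arm's height reading.
- **Not seen directly:** the gripper hid the two screw holes at the other end, so their position comes from the edge and yaw match. Levelness comes from the upright tool and the apparent size of the cover's edge.

I moved nothing else on the bench, and the coloured look-alikes were left alone.

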